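# Slide the glue pot into its bay and latch the gate

### The job

Slide the glue pot along its metal plate, without lifting or tipping it, into the walled bay until it stands on the ring marked there. Then swing the gate shut behind it and push until its sprung tongue has snapped in behind the strike pin, and let go. Leave the iron weight, the tape roll and the stapler where they are.

Things in the scene. Friction and masses are not known exactly. Their poses are not given: they have to be found in the camera images.
- station: Fixed aluminium plate 176 x 365 mm, 10 mm thick, on the bench; origin on the bench surface, on the plate's long middle line, below the closed gate. Its y axis runs along the plate toward the bay, x across it away from the robot. From y = -205 to -20 mm run two guide rails 12 mm high above the plate, inner faces at x = -65 and +65 mm. A thin inlaid ring at y = -105 mm marks the resting place.
- pot_place (a point): Where the pot's centre belongs: over the inlaid ring (123 mm across) in the bay, at y = +75 mm of the station, 46 mm above the bench. The bay is y = 6 to 144 mm, with walls 60 mm high above the plate, inner faces at x = -65 and +65 mm and at the back at y = 144 mm; it is open at the top and, with the gate open, toward -y.
- pot_centre (a point): Centre (half-way up) of the glue pot: a round crusted grey-white tub 118 mm across, 72 mm tall, 0.25 to 0.45 kg, loose, its underside on the plate (10 mm above the bench), between the rails outside the bay. It is filled with hard glue: push it at its side, low down; it is too wide to grip.
- gate_hinge (a point): The upright axis of the gate, 57.5 mm above the bench, at x = +76, y = 0 mm of the station (far side of the plate); its post stands to 92 mm above the bench. The gate reaches 137 mm from it, spans 30 to 85 mm above the bench and is 9 mm thick (21 mm at the latch case, the 34 mm nearest the free end).
- gate (a joint): Gate angle (rad): 0 = shut (hard stop), pointing from the hinge along the station's -x across the bay's mouth. It grows, anticlockwise from above, as it opens away from the bay: 1.57 points along -y beside the far rail, more leans out over the far side; at most 2.2. It stays where it is left. The tongue snaps in at about 0.027; latched, the gate plays only between 0 and 0.03.
- gate_push (a point): Point on the gate's outer face (the side away from the bay, pushed to shut it), 80 mm from the hinge, 57.5 mm above the bench; it moves with the gate. Riding over the strike takes roughly 5 to 10 N here.
- tongue (a joint): How far the sloped sprung tongue at the gate's free end is pressed in (m): 0 = fully out (12 mm beyond the gate's end). The strike pin presses it in by about 8 mm at gate angles from about 0.14 down to 0.03; it springs back to 0 once past.
- strike (a point): The upright strike pin, 8 mm thick, on a steel bracket at the near side of the bay mouth (x = -69, y = -13 mm of the station), 57.5 mm above the bench; the bracket stands to 90 mm.
- press_weight_1: Bystander: dark iron weight 45 x 60 x 70 mm with a brass knob, origin at the centre of its underside; leave it.
- linen_tape: Bystander: roll of linen tape 66 mm across, 20 mm high, lying flat, origin at the centre of its underside; leave it.
- stapler: Bystander: blue and black stapler 32 x 135 x 60 mm, origin at the centre of its underside; leave it.
Mind the look-alikes: they are no part of the job. There is more than one size of the part that bears pot_centre; the job needs the smallest.

How it is judged:
By the outcome, as a careful person would: the job done as asked, in the order asked, and still so for the second after the job is handed in, with the robot touching nothing.
It also fails if it takes over 59 s, if anything falls off the work surface, if the arm or the gripper's body presses on something with over 40 N, if the wrist force passes 120 N, or if a joint passes its speed limit or range.

### The arm

A 6-joint arm with a two-finger parallel gripper is mounted at the origin on the work surface; the furniture and walls round the work are solid. World frame = base frame: x ahead of the robot, y to its left, z up, the work surface at z = 0. Lengths are in mm, angles in degrees, forces in N, time in s.
With the tool pointing down it reaches from about 300 to 850 mm from the base axis. Payload 4.2 kg.
Tool frame: the origin (TCP) lies at the very end of the fingers, on their centre line; the grasp point (between the pads) lies env.pinch_z behind it (env.pinch_z is the distance from the TCP to the grasp point, in mm); z points along the fingers, y is the line along which they close (so a half turn about z gives the same grasp; the last joint's range is limited). The gripper opens to 91 mm and grips with 3 to 60 N. Pads are 32 mm wide; open, the fingers measure 118 mm over their backs; the gripper's body (76 mm by 178 mm) begins 60 mm behind the grasp point.
Start: joints at [-70.703, 18.312, 89.639, -0, 72.044, -1.146], TCP at [200.839, -538.802, 213.976] pointing down, gripper open.
Joint ranges: [-177.97, 177.97], [-48.28, 115.42], [12.27, 149.76], [-77.06, 257.06], [2.81, 150.46], [-146.56, 146.56]. Speed limits (degrees/s): [147.25, 147.25, 180, 180, 180, 180].

### API

Orientations are given as [roll, pitch, yaw] about the fixed x, y, z axes, in that order (R = Rz(yaw) Ry(pitch) Rx(roll)).
In Python, from workcell import state, vision, job_done, env gives the robot as it stands.
- The arm moves only by the tool servo_tool, never from a script. Its argument "rows" is a list of rows, each a list of 5 numbers: the shift along the tool's x, y, z scaled (see below), then the turn about the tool's z scaled (see below), then the opening, from 0 (shut) to 1 (fully open). A call has 1 to 20 rows; each row is the pose to reach, as a shift and turn from the pose commanded when the call began, along the tool's axes at that moment; what a row does not reach only later rows make up. The controller multiplies each number of a shift by 200 mm and each number of a turn by 90 degrees. A row lasts 1/12 s, in which the tool goes at most 41.7 mm and 7.16 degrees, less where a joint would pass 70% of its speed; a pose out of reach is approached as far as the arm can. A call with a number of a shift or a turn outside -1 to 1 is refused whole. A call with a gripper value outside its range is refused whole. The fingers move at their own pace and stop on an object; "force" is the grip in N (left out, the last holds). Time passes only in rows, so rows that repeat a pose let the fingers close. It gives the time, the measured TCP pose, the force, the opening and the grip force at its end, in the units of the state.
- state(): the state, without advancing time (a new reading comes with each control period).
- vision.grab_frame(name): name is "scene" or "side" or "wrist"; returns the picture (420x560x3 uint8, red, green, blue); there is no depth.
- vision.camera_info(name): a dict with "vertical_fov" (degrees; the focal length in pixels is half the picture's height over the tangent of half this angle, whatever the lens; pixels are square), "cx", "cy" (the principal point, pixels), "T" (4x4, takes a point from camera to world coordinates). Camera axes: x right, y up, looking along -z (the intrinsics and any distortion apply to the point x, -y, -z); pixel columns grow to the right and rows downward; lengths in mm; the calibration is good to about 2 mm. A picture is of the moment at which its call begins: read the wrist's pose just before it. camera_info takes no time and is no camera call; for the wrist camera it gives the pose at the moment of the call.
- job_done(): hands the job in; it is judged then, once.
The state is a dict: "time_s": time; "qpos": joint angles; "qvel": joint speeds; "effort": joint torques, N m; "ee_pos": TCP position; "ee_rot": TCP orientation; "force": force on the tool from outside, world axes, zero at the start; "torque": the same for the moment, N m; "gripper_width": finger opening in mm; "gripper_force": force on a finger pad.
Only numpy, scipy, OpenCV 4.12 (cv2) and the standard library are available. Lean on these libraries where they do the work, as an engineer would, in place of code of your own. Each camera call takes 0.05 s, during which the arm holds its last target. There are 200 camera calls.

## Working session

There is one attempt and no reset: what is moved stays moved. The work goes in short steps, Python scripts to look and compute and a tool call to move; the robot and the scene stay as the last step left them, time stands still between calls to the robot, and variables do not carry over. Pictures are saved under pics/ and viewed, at most 10 in all, crops included, and the job is handed in when it is done.

Besides the shell and the picture viewer there is one more tool, called after "Emit:" as name(argument=value, ...), one argument or row to a line, values as JSON. servo_tool: Moves the arm, as the interface text tells. Its arguments: {"type":"object","properties":{"rows":{"type":"array"},"force":{"type":"number"}},"required":["rows"]}

```bash
mkdir -p pics; ls; python3 - <<'E'
from workcell import state, vision, env
import cv2, json
s=state(); print({k:s[k] for k in('time_s','ee_pos','ee_rot','gripper_width','force')}, env.pinch_z)
for n in('scene','side'):
    i=vision.grab_frame(n); cv2.imwrite(f'pics/{n}0.png',i[:,:,::-1])
    c=vision.camera_info(n); print(n,c)
E
```

```text
pics
{'time_s': 0.0, 'ee_pos': array([ 200.68796062, -538.30467873,  213.09634696]), 'ee_rot': array([-1.79896589e+02, -2.96748151e-03,  2.04428783e+01]), 'gripper_width': 90.85132493669975, 'force': array([-0.49391914,  0.32719955, -0.3994285 ])} 18.8
scene {'vertical_fov': 49.002724231414646, 'cx': 276.70010017472543, 'cy': 215.93142577926403, 'T': array([[ 8.26217749e-01,  2.97758491e-01, -4.78230188e-01,
        -3.50647949e+02],
       [-5.63107833e-01,  4.61442253e-01, -6.85551322e-01,
        -1.11006200e+03],
       [ 1.65468877e-02,  8.35709835e-01,  5.48921918e-01,
         9.04046133e+02],
       [ 0.00000000e+00,  0.00000000e+00,  0.00000000e+00,
         1.00000000e+00]])}
side {'vertical_fov': 42.10330751714724, 'cx': 275.33063571694026, 'cy': 207.92775905903014, 'T': array([[-8.49383487e-01,  3.11723729e-01, -4.25882624e-01,
        -4.11263614e+02],
       [-5.27682919e-01, -5.16756812e-01,  6.74175892e-01,
         1.10989784e+03],
       [-9.92112406e-03,  7.97364856e-01,  6.03415990e-01,
         1.13846632e+03],
       [ 0.00000000e+00,  0.00000000e+00,  0.00000000e+00,
         1.00000000e+00]])}
```

View pics/scene0.png

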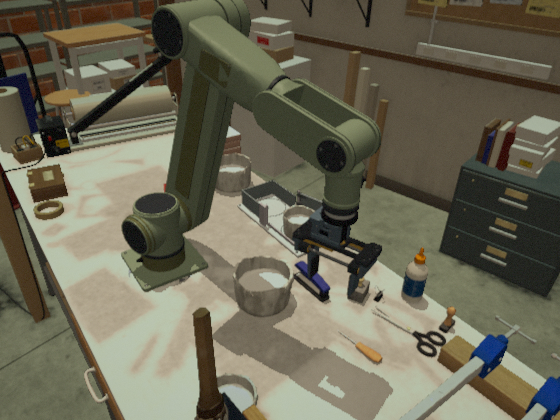

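View pics/side0.png

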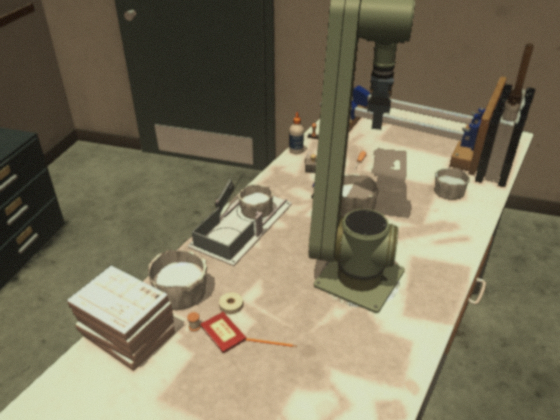

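The scene view shows the bay near (265,200), with the gripper partly hiding the plate. The side view shows the station around (240,225), the small pot at (256,203) and the open gate at (224,197). I'll enlarge the side view for a first estimate.

```bash
cat > h.py <<'E'
import numpy as np, cv2
from workcell import state, vision, env, job_done
def ray(c,u,v):
    f=210/np.tan(np.radians(c['vertical_fov']/2))
    d=np.array([(u-c['cx'])/f,-(v-c['cy'])/f,-1]); T=np.array(c['T'])
    return T[:3,3],T[:3,:3]@d
def onz(c,u,v,z):
    o,d=ray(c,u,v); return o+d*(z-o[2])/d[2]
def proj(c,p):
    f=210/np.tan(np.radians(c['vertical_fov']/2)); T=np.array(c['T'])
    q=T[:3,:3].T@(np.asarray(p,float)-T[:3,3]); return c['cx']-f*q[0]/q[2], c['cy']+f*q[1]/q[2]
E
python3 - <<'E'
from h import *
i=cv2.imread('pics/side0.png')[165:270,170:305]
cv2.imwrite('pics/side0c.png',cv2.resize(i,None,fx=5.7,fy=5.7,interpolation=cv2.INTER_CUBIC))
c=vision.camera_info('side')
for n,u,v,z in [('pot',256,203,46),('cornerNear-bay',232,259,10),('cornerFarEnd',288,205,10),('baycorner',192,238,10)]: print(n,onz(c,u,v,z))
print({k:v for k,v in c.items() if k!='T'}, vision.camera_info('wrist'))
E
```

```text
pot [ 429.89422854 -100.42883834   46.        ]
cornerNear-bay [362.12130155 137.00849775  10.        ]
cornerFarEnd [ 356.58644751 -187.70571188   10.        ]
baycorner [529.51194328 122.5242178   10.        ]
{'vertical_fov': 42.10330751714724, 'cx': 275.33063571694026, 'cy': 207.92775905903014} {'vertical_fov': 64.46905097637716, 'cx': 280.9068945567324, 'cy': 209.45396203185405, 'T': array([[ 3.48523714e-01,  9.07315014e-01,  2.35182242e-01,
         2.66985886e+02],
       [-9.37298149e-01,  3.37867119e-01,  8.55452462e-02,
        -5.15075332e+02],
       [-1.84386012e-03, -2.50250427e-01,  9.68179386e-01,
         3.83332040e+02],
       [ 0.00000000e+00,  0.00000000e+00,  0.00000000e+00,
         1.00000000e+00]])}
```

View pics/side0c.png

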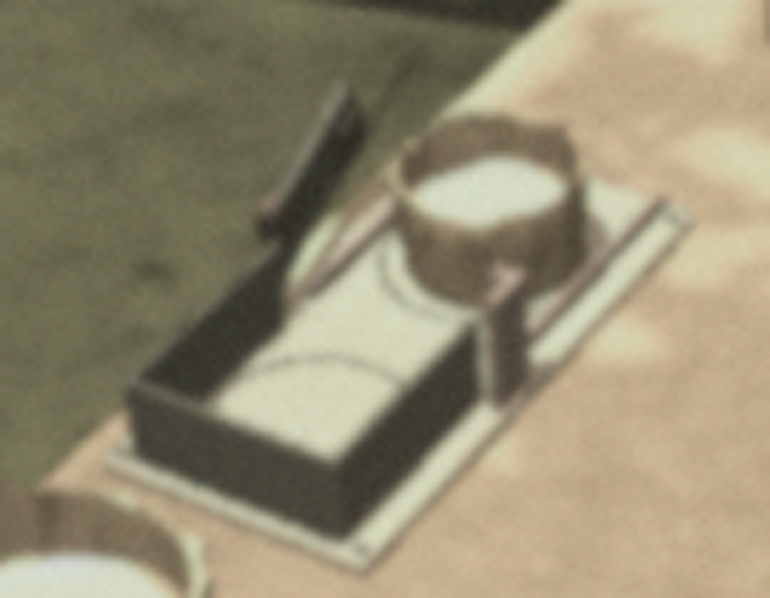

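```bash
python3 - <<'E'
from h import *
c=vision.camera_info('side')
P=lambda U,V,z: onz(c,170+U/5.7,165+V/5.7,z)
A,B,C=P(365,572,10),P(105,460,10),P(690,222,10)
print(A,B,C, np.linalg.norm(A-B),np.linalg.norm(A-C), np.degrees(np.arctan2(*(A-C)[1::-1])),np.degrees(np.arctan2(*(B-A)[1::-1])))
print('backtop',P(340,465,70),P(133,388,70))
print('pot rim top', P(403,185,80),P(575,205,80))
print('gate top', P(345,85,85),P(272,215,85))
print('pot bottom', P(470,305,10))
E
```

```text
[340.45368706 156.86420994  10.        ] [515.50050275 157.8145996   10.        ] [ 350.65630798 -198.37819094   10.        ] 175.04939567092683 355.3888811657976 91.6450921131039 0.3110755341815233
backtop [358.65510272 147.91921069  70.        ] [490.74546669 154.5429611   70.        ]
pot rim top [463.95735545 -62.29096635  80.        ] [368.17580228 -97.22134669  80.        ]
gate top [ 548.38737314 -123.10304357   85.        ] [507.21688015   5.7152761   85.        ]
pot bottom [419.75987578 -61.56974561  10.        ]
```

The station middle line is at x≈432, with its origin near y≈-3 and yaw of about 1°. The gate is at ≈1.9 rad and the pot is near (422,-105). The measured sizes match the given ones (175 x 355 mm for the plate, 135 mm for the gate). Next I'll move above the station for a close look.

Emit:
servo_tool(
  rows=[
    [0.95,-0.85,-0.6,0,1],
    [0.95,-0.85,-0.6,0,1],
    [0.95,-0.85,-0.6,0,1],
    [0.95,-0.85,-0.6,0,1],
    [0.95,-0.85,-0.6,0,1],
    [0.95,-0.85,-0.6,0,1],
    [0.95,-0.85,-0.6,0,1],
    [0.95,-0.85,-0.6,0,1],
  ],
)

```text
time_s: 0.77
ee_pos: [321.9, -309.9, 337.0]
ee_rot: [179.8, -0.3, 20.7]
force: [-0.0, 0.1, 0.9]
gripper_width: 91.0
gripper_force: 0.0
```

Emit:
servo_tool(
  rows=[
    [0.9,-0.82,-0.43,0.773,1],
    [0.9,-0.82,-0.43,0.773,1],
    [0.9,-0.82,-0.43,0.773,1],
    [0.9,-0.82,-0.43,0.773,1],
    [0.9,-0.82,-0.43,0.773,1],
    [0.9,-0.82,-0.43,0.773,1],
    [0.9,-0.82,-0.43,0.773,1],
    [0.9,-0.82,-0.43,0.773,1],
    [0.9,-0.82,-0.43,0.773,1],
    [0.9,-0.82,-0.43,0.773,1],
    [0.9,-0.82,-0.43,0.773,1],
    [0.9,-0.82,-0.43,0.773,1],
    [0.9,-0.82,-0.43,0.773,1],
  ],
)

```text
time_s: 1.85
ee_pos: [430.8, -97.0, 419.3]
ee_rot: [179.9, 0.0, -49.0]
force: [0.9, -0.8, 0.9]
gripper_width: 91.3
gripper_force: 0.0
```

```bash
python3 - <<'E'
from h import *
s=state(); c=vision.camera_info('wrist'); print(s['ee_pos'],s['ee_rot'],c['T'])
i=vision.grab_frame('wrist'); cv2.imwrite('pics/w1.png',i[:,:,::-1]); np.save('w1T.npy',c['T'])
E
```

```text
[430.80603796 -97.04562039 419.28325266] [ 1.79945253e+02  4.46319647e-02 -4.90144886e+01] [[-7.55403386e-01  6.34135576e-01  1.65038771e-01  4.77405186e+02]
 [-6.55260041e-01 -7.31073684e-01 -1.90172417e-01 -1.51385570e+02]
 [ 6.04070776e-05 -2.51800199e-01  9.67779239e-01  5.89350419e+02]
 [ 0.00000000e+00  0.00000000e+00  0.00000000e+00  1.00000000e+00]]
```

View pics/w1.png

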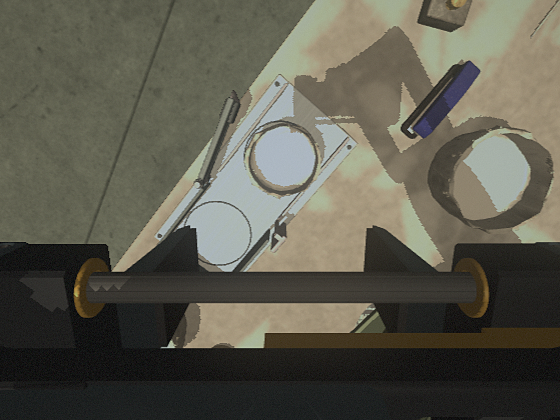

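The wrist view shows the station: pot rim centred about (283,157), bay ring about (219,233), plate corners (278,75), (355,145) and (158,238), and the gate from (237,92) to (200,190). The turn sign is reversed, so I'll turn back later. I'll enlarge this once to measure.

```bash
python3 - <<'E'
from h import *
i=cv2.imread('pics/w1.png')[65:285,140:370]
cv2.imwrite('pics/w1c.png',cv2.resize(i,None,fx=2.7,fy=2.7,interpolation=cv2.INTER_CUBIC))
E
```

```text
(no output)
```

View pics/w1c.png

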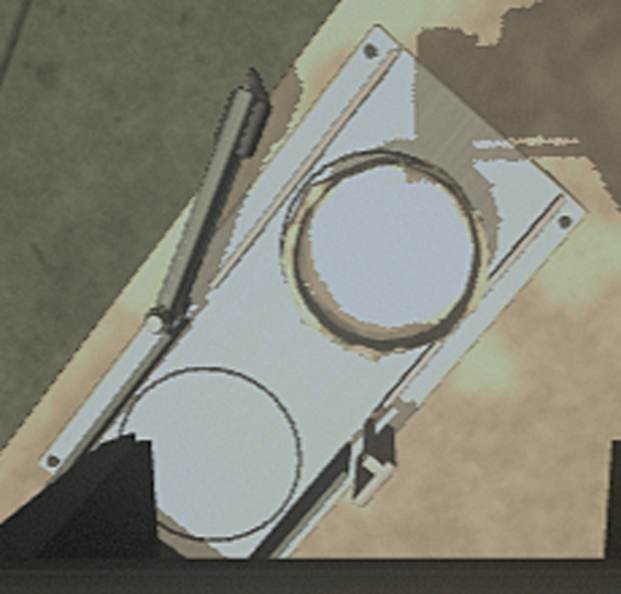

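```bash
python3 - <<'E'
from h import *
c=vision.camera_info('wrist'); c['T']=np.load('w1T.npy')
P=lambda U,V,z: onz(c,140+U/2.7,65+V/2.7,z)[:2]
F,N,B=P(377,25,10),P(587,212,10),P(40,464,10)
print('corners',F,N,B,np.linalg.norm(F-N),np.linalg.norm(F-B))
ang=np.degrees(np.arctan2(*(B-F)[::-1]))-90; print('yaw',ang,np.degrees(np.arctan2(*(F-N)[::-1])))
ring=P(210.5,454.5,10); print('ring',ring,np.linalg.norm(P(120,454,10)-P(301,454,10)))
pot=P(386,253,82); print('pot',pot,np.linalg.norm(P(282,253,82)-P(490,253,82)))
hp=P(157,320,92); print('hinge',hp); ge=P(243,92,85); print('gate end',ge,ge-hp,np.linalg.norm(ge-hp),np.arctan2(-(ge-hp)[1],-(ge-hp)[0]))
a=np.radians(ang); R=np.array([[np.cos(a),-np.sin(a)],[np.sin(a),np.cos(a)]])
O=(F+N)/2+R@[0,205]; print('O from corners',O,'from ring',ring-R@[0,75],'from hinge',hp-R@[76,0],'bayend y of B',(R.T@(B-O)))
O=ring-R@[0,75]; print('pot in station',R.T@(pot-O), R.T@(F-O),R.T@(N-O))
E
```

```text
corners [ 528.99919291 -207.74894248] [ 356.13279513 -211.21609546] [519.49377181 153.50261334] 172.9011643453797 361.37658973987413
yaw 1.5072457584576284 1.149017992683672
ring [436.08657325  72.14729535] 122.77273147582063
pot [ 440.56138582 -113.70872396] 116.64403119019855
hinge [513.7045193   -2.25536243]
gate end [ 554.4609333  -128.34393637] [  40.756414   -126.08857394] 132.51193817684538 1.8834322644299655
O from corners [437.17380377  -4.55344762] from ring [438.05932578  -2.82675514] from hinge [437.7308148   -4.25441833] bayend y of B [ 86.44889247 155.83608226]
pot in station [  -0.41537479 -110.90941699] [  85.51825901 -207.24331032] [ -87.37952593 -206.16229537]
```

Corners, ring and hinge all agree: origin ≈ (437.8,-3.8), yaw ≈ 1.4°, pot at station (0,-109), gate at 1.88 rad. I'll go behind the pot with the tool at yaw 91.4° and the fingers opened 60 mm, so they cradle it.

Emit:
servo_tool(
  rows=[
    [0.41,0.28,0.75,-0.78,0.66],
    [0.41,0.28,0.75,-0.78,0.66],
    [0.41,0.28,0.75,-0.78,0.66],
    [0.41,0.28,0.75,-0.78,0.66],
    [0.41,0.28,0.75,-0.78,0.66],
    [0.41,0.28,0.75,-0.78,0.66],
    [0.41,0.28,0.75,-0.78,0.66],
    [0.41,0.28,0.75,-0.78,0.66],
    [0.41,0.28,0.75,-0.78,0.66],
    [0.41,0.28,0.75,-0.78,0.66],
    [0.41,0.28,0.75,-0.78,0.66],
  ],
)

```text
time_s: 2.82
ee_pos: [442.0, -195.6, 269.7]
ee_rot: [-180.0, 0.0, 21.2]
force: [-0.9, -1.0, 0.3]
gripper_width: 60.3
gripper_force: 0.0
```

Emit:
servo_tool(
  rows=[
    [0,0,0.74,-0.78,0.66],
    [0,0,0.74,-0.78,0.66],
    [0,0,0.74,-0.78,0.66],
    [0,0,0.74,-0.78,0.66],
    [0,0,0.74,-0.78,0.66],
    [0,0,0.74,-0.78,0.66],
    [0,0,0.74,-0.78,0.66],
    [0,0,0.74,-0.78,0.66],
    [0,0,0.74,-0.78,0.66],
    [0,0,0.74,-0.78,0.66],
    [0,0,0.74,-0.78,0.66],
    [0,0,0.74,-0.78,0.66],
    [0,0,0.74,-0.78,0.66],
  ],
)

```text
time_s: 3.9
ee_pos: [442.2, -195.4, 121.9]
ee_rot: [180.0, 0.0, 91.1]
force: [0.4, 0.8, -0.7]
gripper_width: 60.5
gripper_force: 0.0
```

```bash
python3 - <<'E'
from h import *
s=state(); c=vision.camera_info('wrist'); print(s['time_s'],s['ee_pos'],s['ee_rot'],s['qpos'])
i=vision.grab_frame('wrist'); cv2.imwrite('pics/w2.png',i[:,:,::-1]); np.save('w2T.npy',c['T'])
E
```

```text
3.9 [ 442.18292772 -195.38218823  121.90483568] [1.79999230e+02 6.07678335e-03 9.11033566e+01] [-2.51982027e+01  1.48925490e+01  1.09207578e+02 -6.16708268e-03
  5.58964905e+01 -2.62981017e+01]
```

View pics/w2.png

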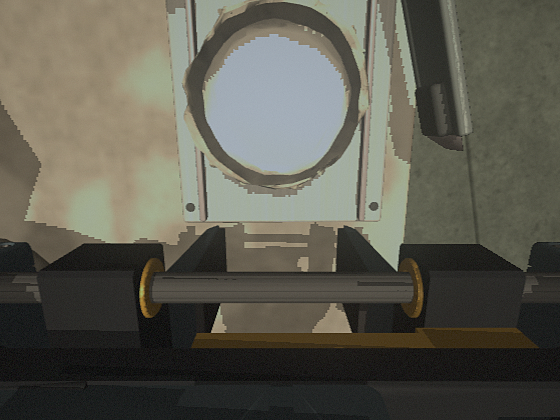

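```bash
python3 - <<'E'
from h import *
c=vision.camera_info('wrist'); c['T']=np.load('w2T.npy')
for n,u,v,z in [('plateL',180,221,10),('plateR',380,221,10),('rimL',187,95,82),('rimR',367,95,82),('rim bottom',277,187,82),('rim top',277,2,82)]: print(n,onz(c,u,v,z)[:2])
E
```

```text
plateL [ 353.64096617 -211.08495337]
plateR [ 530.15536732 -207.86348224]
rimL [ 384.62220996 -110.61891117]
rimR [ 492.28423206 -108.6241395 ]
rim bottom [ 439.3105843  -165.49190818]
rim top [437.67458072 -60.13949777]
```

Fingers and pot are both centred on the plate (pot ≈ (438.5,-111)). I'll lower between the rails and then push slowly.

Emit:
servo_tool(
  rows=[
    [0,0,0.15,0,0.66],
    [0,0,0.3,0,0.66],
    [0,0,0.42,0,0.66],
    [0,0,0.51,0,0.66],
    [0,0,0.51,0,0.66],
    [0,0,0.51,0,0.66],
  ],
)

```text
time_s: 4.45
ee_pos: [441.9, -195.1, 19.5]
ee_rot: [-179.9, -0.0, 91.2]
force: [0.2, -0.0, 0.7]
gripper_width: 60.2
gripper_force: 0.0
```

Emit:
servo_tool(
  rows=[
    [0.03,0,0,0,0.66],
    [0.06,0,0,0,0.66],
    [0.09,0,0,0,0.66],
    [0.12,0,0,0,0.66],
    [0.15,0,0,0,0.66],
    [0.18,0,0,0,0.66],
    [0.21,0,0,0,0.66],
    [0.24,0,0,0,0.66],
    [0.27,0,0,0,0.66],
    [0.3,0,0,0,0.66],
    [0.33,0,0,0,0.66],
    [0.36,0,0,0,0.66],
    [0.39,0,0,0,0.66],
    [0.42,0,0,0,0.66],
    [0.45,0,0,0,0.66],
    [0.45,0,0,0,0.66],
  ],
)

```text
time_s: 5.78
ee_pos: [439.7, -103.9, 19.7]
ee_rot: [-180.0, -0.1, 91.3]
force: [-0.1, -0.2, 0.3]
gripper_width: 60.1
gripper_force: 0.2
```

```bash
python3 - <<'E'
from h import *
s=state(); c=vision.camera_info('wrist'); print(s['time_s'],s['ee_pos'],s['ee_rot'],s['force'])
i=vision.grab_frame('wrist'); cv2.imwrite('pics/w3.png',i[:,:,::-1]); np.save('w3T.npy',c['T'])
E
```

```text
5.7833 [ 439.72401473 -103.89735418   19.72592954] [-1.79950171e+02 -5.98330420e-02  9.12893888e+01] [-0.09942257 -0.21126742  0.25037238]
```

View pics/w3.png

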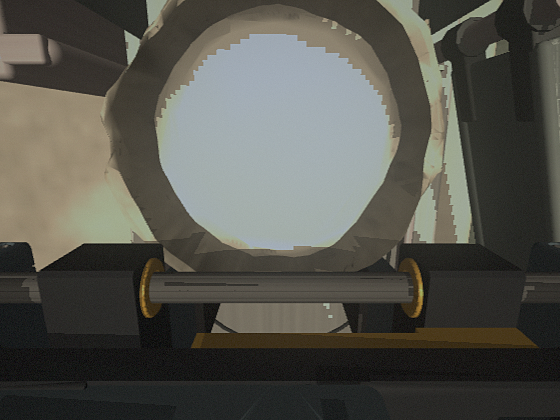

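The pot is cradled by both fingers (rim u from 105 to 440, a few mm left of centre, within the slack) and reads upright with no notable force. I'll push on, stopping short of the ring.

Emit:
servo_tool(
  rows=[
    [0.03,0,0,0,0.66],
    [0.06,0,0,0,0.66],
    [0.09,0,0,0,0.66],
    [0.12,0,0,0,0.66],
    [0.15,0,0,0,0.66],
    [0.18,0,0,0,0.66],
    [0.21,0,0,0,0.66],
    [0.24,0,0,0,0.66],
    [0.27,0,0,0,0.66],
    [0.3,0,0,0,0.66],
    [0.33,0,0,0,0.66],
    [0.36,0,0,0,0.66],
    [0.39,0,0,0,0.66],
    [0.42,0,0,0,0.66],
    [0.45,0,0,0,0.66],
    [0.465,0,0,0,0.66],
    [0.48,0,0,0,0.66],
    [0.49,0,0,0,0.66],
    [0.5,0,0,0,0.66],
    [0.5,0,0,0,0.66],
  ],
)

```text
time_s: 7.5
ee_pos: [438.0, -5.0, 20.0]
ee_rot: [180.0, -0.0, 91.3]
force: [0.6, 0.6, -0.5]
gripper_width: 60.3
gripper_force: 0.1
```

```bash
python3 - <<'E'
from h import *
s=state(); print(s['time_s'],s['ee_pos'],s['ee_rot'],s['force'])
cs=vision.camera_info('side'); i=vision.grab_frame('side'); cv2.imwrite('pics/s4.png',i[:,:,::-1])
a=i[165:270,170:305,::-1]
c=vision.camera_info('wrist'); w=vision.grab_frame('wrist')[:,:,::-1]; np.save('w4T.npy',c['T'])
m=np.zeros((580,760,3),np.uint8)
m[:420,:540]=cv2.resize(a,(540,420),interpolation=cv2.INTER_CUBIC); w=cv2.resize(w,(216,162)); m[:162,542:758]=w
cv2.imwrite('pics/m4.png',m[:420])
E
```

```text
7.5 [437.99251678  -5.02075507  19.95368857] [ 1.79996170e+02 -9.75911219e-03  9.12648408e+01] [ 0.60307999  0.57218401 -0.45651859]
```

View pics/m4.png

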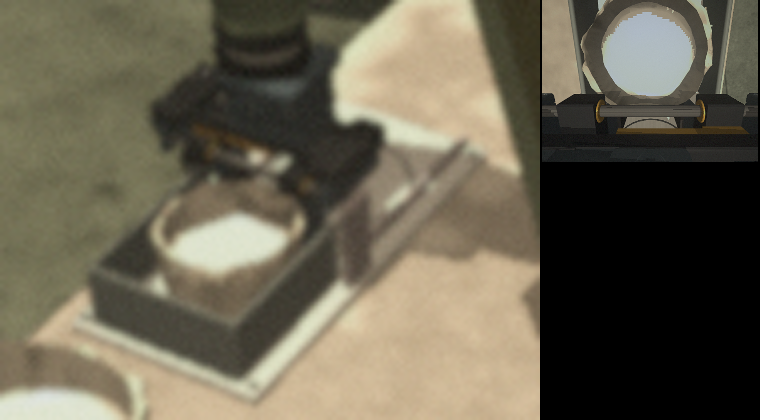

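```bash
python3 - <<'E'
from h import *
cs=vision.camera_info('side')
q=onz(cs,170+228.5/4,165+225/4,82); print(q)
for y in(58,62,66,70): # predicted rim outline
    p=[proj(cs,(436+59*np.cos(t),y+59*np.sin(t),82)) for t in np.linspace(0,6.28,73)]; p=(np.array(p)-[170,165])*4; print(y,p.min(0),p.max(0))
E
```

```text
[426.6228098   65.44671069  82.        ]
58 [148.70561149 170.59615103] [299.8125735  264.10818634]
62 [145.56069052 173.16954166] [296.92193923 266.97963219]
66 [142.40576724 175.75086743] [294.02215696 269.86043519]
70 [139.24079385 178.34016509] [291.11318319 272.75064115]
```

The pot stands upright in the bay at about station y≈65. I'll nudge it 8 mm, back off, rise and look from above.

Emit:
servo_tool(
  rows=[
    [0.01,0,0,0,0.66],
    [0.02,0,0,0,0.66],
    [0.03,0,0,0,0.66],
    [0.04,0,0,0,0.66],
    [0.04,0,0,0,0.66],
    [0.03,0,0,0,0.66],
    [0.0,0,0,0,0.66],
    [-0.05,0,0,0,0.66],
    [-0.1,0,-0.15,0,0.66],
    [-0.17,0,-0.35,0,0.66],
    [-0.17,0,-0.55,0,0.66],
    [-0.17,0,-0.75,0,0.66],
    [-0.17,0,-0.95,0,0.66],
    [-0.17,0,-0.95,0,0.66],
    [-0.17,0,-0.95,0,0.66],
  ],
)

```text
time_s: 8.85
ee_pos: [440.0, -40.2, 212.2]
ee_rot: [179.7, 0.1, 91.2]
force: [0.6, -0.1, 0.4]
gripper_width: 60.5
gripper_force: 0.0
```

```bash
python3 - <<'E'
from h import *
s=state(); print(s['time_s'],s['ee_pos'],s['ee_rot'])
c=vision.camera_info('wrist'); w=vision.grab_frame('wrist')[:,:,::-1]; np.save('w5T.npy',c['T']); cv2.imwrite('pics/w5.png',w)
E
```

```text
8.85 [440.00294976 -40.22318759 212.17139241] [1.79667996e+02 5.13302766e-02 9.12248394e+01]
```

View pics/w5.png

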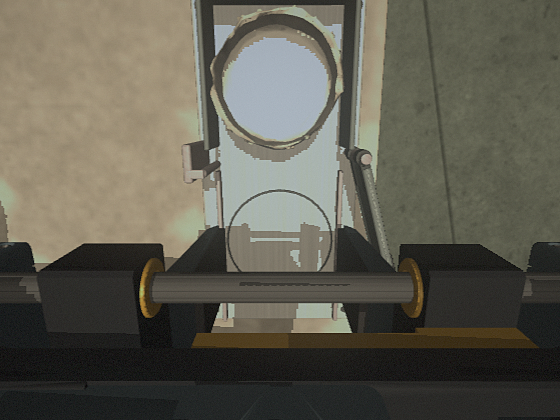

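The pot rim spans u 211–344 and v 7–148 inside the bay. The outer ring is at (228–331, top 190), and the gate still stands open at the right.

```bash
python3 - <<'E'
from h import *
c=vision.camera_info('wrist'); c['T']=np.load('w5T.npy')
f=lambda u,v,z: onz(c,u,v,z)[:2].round(1)
print('rim L,R',f(211,78,82),f(344,78,82),'front,back',f(277,148,82),f(277,8,82))
print('outer ring L R top',f(228,237,10),f(331,237,10),f(279,190,10),'expected top y',-3.8-105+61.5)
print('back wall inner top',f(277,2,70),'hinge',f(364,157,92),'gate end',f(386,262,85))
E
```

```text
rim L,R [379.8  64.9] [492.2  67.3] front,back [436.5   7.8] [434.6 118.8]
outer ring L R top [ 380.4 -102. ] [501.9 -99.8] [439.4 -44.5] expected top y -47.3
back wall inner top [434.4 126.9] hinge [512.1   2.3] gate end [543.5 -98.2]
```

The nearly cut-off view leaves the pot's y uncertain (58–69), so I'll put the camera straight above the bay, where parallax vanishes.

Emit:
servo_tool(
  rows=[
    [0.1,-0.01,-0.2,0,0.66],
    [0.21,-0.01,-0.4,0,0.66],
    [0.21,-0.01,-0.45,0,0.66],
    [0.21,-0.01,-0.45,0,0.66],
    [0.21,-0.01,-0.45,0,0.66],
    [0.21,-0.01,-0.45,0,0.66],
    [0.21,-0.01,-0.45,0,0.66],
    [0.21,-0.01,-0.45,0,0.66],
  ],
)

```text
time_s: 9.57
ee_pos: [435.0, 2.2, 298.1]
ee_rot: [-179.8, 0.0, 91.2]
force: [-0.1, 0.5, 0.1]
gripper_width: 60.1
gripper_force: 0.0
```

```bash
python3 - <<'E'
from h import *
s=state(); print(s['time_s'],s['ee_pos'],s['ee_rot'])
c=vision.camera_info('wrist'); w=vision.grab_frame('wrist')[:,:,::-1].copy(); np.save('w6T.npy',c['T']); cv2.imwrite('pics/w6.png',w)
print(np.array(c['T'])[:3,3])
g=cv2.medianBlur(cv2.cvtColor(w,cv2.COLOR_BGR2GRAY),3)
for lo,hi in((34,43),(44,56)):
    h=cv2.HoughCircles(g[:235],cv2.HOUGH_GRADIENT,1,5,param1=80,param2=14,minRadius=lo,maxRadius=hi)
    for u,v,r in ([] if h is None else h[0][:5]): print('circle',u,v,r,onz(c,u,v,82)[:2],onz(c,u,v,10)[:2])
for y in range(40,240,6): print(y,' '.join('%3d'%x for x in g[y,200:356:5]))
E
```

```text
9.5667 [435.02340702   2.24942885 298.13086046] [-1.79782067e+02  1.46903230e-03  9.12321547e+01]
[434.26030544  71.70942387 468.24946521]
circle 281.5 135.5 41.3 [434.01186893  58.27129685] [433.96555837  55.76632213]
circle 275.5 134.5 42.4 [427.19710421  59.23547103] [425.88046682  56.91022611]
circle 281.5 126.5 41.3 [433.80247016  68.1633683 ] [433.71712598  67.50235508]
circle 280.5 113.5 41.3 [432.39016288  82.20155483] [432.0415533   84.15737225]
circle 285.5 138.5 41.3 [438.62278266  55.03949353] [439.43598342  51.93208474]
circle 284.5 122.5 48.8 [437.07603341  72.58795836] [437.6009077   72.75172423]
circle 280.5 131.5 46.6 [432.78910736  62.6603977 ] [432.51486424  60.9735866 ]
circle 286.5 127.5 45.5 [439.45556765  67.18754696] [440.42400622  66.34463282]
circle 272.5 129.5 55.4 [423.7219087   64.66960324] [421.75746697  63.35732418]
circle 274.5 135.5 49.9 [426.08271956  58.10613393] [424.55835193  55.57037151]
40 146 148 146 152 155 153 155 154 153 155 153 150 149 147 145 142 142 144 145 147 143 143 145 146 145 145 144 145 147 150 146 142
46 151 151 145 149 152 151 151
[... 3616 characters left out ...]
 178 177 177 176 117 161 124  82  80 128
214 147 150 151 153 153 177 177 157 178 177 178 177 138 180 178 178 178 177 178 178 179 122 179 177 177 176 122 161 124 111  54 121
220 150 151 155 161 159 177 177 156 178 177 181 123 178 178 177 177 178 177 177 177 179 177 180  94 177 176 100 176 141 116  59 120
226 156 161 169  73 112 178 177 116 129 127 117 161 177 178 177 178 177 178 177 179 125 126 123 179 133 125  93 176 187  53  64  95
232 167  49  52  50  46 110 129 107 130  95 129 125 127 128 124 126 126 125 125 129 125 127 122 126 126 126  89 186  47  50  50  47
238  44  48  53  44  43  84 128 106 126 122 129 124 127 126 125 126 125 125 126 126 125 126 122 125 125  76  84 166  46  44  47  49
```

```bash
python3 - <<'E'
from h import *
c=vision.camera_info('wrist'); c['T']=np.load('w6T.npy')
a=np.radians(1.4);O=np.array([437.8,-3.8])
S=lambda x,y,z: tuple(np.round(proj(c,(O[0]+x*np.cos(a)-y*np.sin(a),O[1]+x*np.sin(a)+y*np.cos(a),z)),1))
print('back wall bottom',S(0,144,10),'top',S(0,144,70)); print('ring bay top/bot',S(0,136.5,10),S(0,13.5,10)); print('outer ring top',S(0,-43.5,10)); print('hinge',S(76,0,92),'walls',S(-65,75,70),S(65,75,70))
for y in(62,66,70,75): print(y,'rim back/front',S(0,y+59,82),S(0,y-59,82),'bottom',S(0,y+59,10),S(0,y-59,10),'L/R',S(-59,y,82),S(59,y,82))
w=cv2.imread('pics/w6.png'); cv2.imwrite('pics/w6c.png',cv2.resize(w[45:225,200:360],None,fx=3.3,fy=3.3,interpolation=cv2.INTER_CUBIC))
E
```

```text
back wall bottom (np.float64(283.1), np.float64(68.1)) top (np.float64(283.3), np.float64(59.4))
ring bay top/bot (np.float64(283.2), np.float64(74.3)) (np.float64(283.3), np.float64(169.8))
outer ring top (np.float64(283.4), np.float64(209.8))
hinge (np.float64(349.7), np.float64(190.9)) walls (np.float64(227.3), np.float64(124.0)) (np.float64(339.6), np.float64(123.5))
62 rim back/front (np.float64(283.4), np.float64(80.1)) (np.float64(283.6), np.float64(186.9)) bottom (np.float64(283.2), np.float64(87.1)) (np.float64(283.3), np.float64(177.3)) L/R (np.float64(231.5), np.float64(135.8)) (np.float64(335.6), np.float64(135.4))
66 rim back/front (np.float64(283.4), np.float64(76.2)) (np.float64(283.6), np.float64(183.6)) bottom (np.float64(283.2), np.float64(83.8)) (np.float64(283.3), np.float64(174.4)) L/R (np.float64(231.3), np.float64(132.2)) (np.float64(335.7), np.float64(131.8))
70 rim back/front (np.float64(283.4), np.float64(72.3)) (np.float64(283.6), np.float64(180.2)) bottom (np.float64(283.2), np.float64(80.5)) (np.float64(283.3), np.float64(171.6)) L/R (np.float64(231.2), np.float64(128.6)) (np.float64(335.9), np.float64(128.2))
75 rim back/front (np.float64(283.4), np.float64(67.3)) (np.float64(283.6), np.float64(176.0)) bottom (np.float64(283.2), np.float64(76.4)) (np.float64(283.3), np.float64(167.9)) L/R (np.float64(231.0), np.float64(124.0)) (np.float64(336.0), np.float64(123.6))
```

View pics/w6c.png

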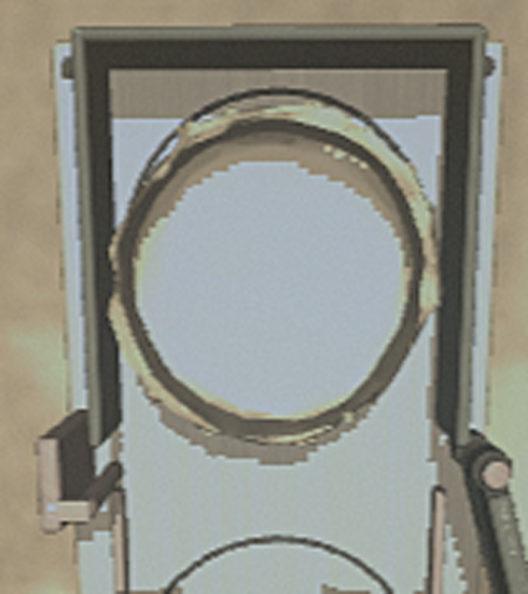

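From straight above, the rim runs from v≈77 to 179. The ring's back arc is visible (v≈72), as are the back wall (65.6) and the strike at left. The pot is centred sideways but about 9 mm short of the ring, so I'll go back down and finish the push.

Emit:
servo_tool(
  rows=[
    [-0.16,0.013,0.15,0,0.66],
    [-0.16,0.013,0.35,0,0.66],
    [-0.16,0.013,0.55,0,0.66],
    [-0.16,0.013,0.75,0,0.66],
    [-0.16,0.013,0.9,0,0.66],
    [-0.16,0.013,0.9,0,0.66],
  ],
)

```text
time_s: 10.12
ee_pos: [433.9, -29.1, 114.4]
ee_rot: [-179.2, -0.1, 91.2]
force: [-1.6, -0.0, -0.6]
gripper_width: 60.6
gripper_force: 0.0
```

Emit:
servo_tool(
  rows=[
    [0,0,0.15,0,0.66],
    [0,0,0.3,0,0.66],
    [0,0,0.42,0,0.66],
    [0,0,0.49,0,0.66],
    [0,0,0.49,0,0.66],
    [0,0,0.49,0,0.66],
  ],
)

```text
time_s: 10.62
ee_pos: [440.0, -29.4, 22.7]
ee_rot: [180.0, 0.0, 91.3]
force: [0.2, 0.3, 0.5]
gripper_width: 60.3
gripper_force: 0.0
```

Emit:
servo_tool(
  rows=[
    [0.02,-0.008,0.012,0,0.66],
    [0.05,-0.008,0.012,0,0.66],
    [0.08,-0.008,0.012,0,0.66],
    [0.11,-0.008,0.012,0,0.66],
    [0.13,-0.008,0.012,0,0.66],
    [0.145,-0.008,0.012,0,0.66],
    [0.16,-0.008,0.012,0,0.66],
    [0.17,-0.008,0.012,0,0.66],
    [0.18,-0.008,0.012,0,0.66],
    [0.19,-0.008,0.012,0,0.66],
    [0.198,-0.008,0.012,0,0.66],
    [0.205,-0.008,0.012,0,0.66],
    [0.205,-0.008,0.012,0,0.66],
    [0.205,-0.008,0.012,0,0.66],
    [0.205,-0.008,0.012,0,0.66],
  ],
)

```text
time_s: 11.87
ee_pos: [436.6, 11.7, 19.5]
ee_rot: [180.0, -0.0, 91.3]
force: [0.8, -2.1, 1.2]
gripper_width: 60.0
gripper_force: 0.7
```

Emit:
servo_tool(
  rows=[
    [-0.02,0,0,0,0.66],
    [-0.06,0,0,0,0.66],
    [-0.12,0,0,0,0.66],
    [-0.2,0,-0.1,0,0.66],
    [-0.2,0,-0.3,0,0.66],
    [-0.15,0,-0.5,0,0.66],
    [-0.1,0,-0.7,0,0.66],
    [-0.05,0,-0.9,0,0.66],
    [-0.05,0,-0.99,0,0.66],
    [-0.05,0,-0.99,0,0.66],
    [-0.05,0,-0.99,0,0.66],
    [-0.05,0,-0.99,0,0.66],
    [-0.05,0,-0.99,0,0.66],
  ],
)

```text
time_s: 12.95
ee_pos: [435.6, 1.4, 215.6]
ee_rot: [-179.8, -0.0, 91.2]
force: [-0.0, -0.2, -0.8]
gripper_width: 60.8
gripper_force: 0.0
```

```bash
python3 - <<'E'
from h import *
s=state(); print(s['time_s'],s['ee_pos'],s['ee_rot'])
c=vision.camera_info('wrist'); w=vision.grab_frame('wrist')[:,:,::-1].copy(); np.save('w7T.npy',c['T']); cv2.imwrite('pics/w7.png',w)
g=cv2.medianBlur(cv2.cvtColor(w,cv2.COLOR_BGR2GRAY),3)
a=np.radians(1.4);O=np.array([437.8,-3.8])
S=lambda x,y,z: tuple(float(t) for t in np.round(proj(c,(O[0]+x*np.cos(a)-y*np.sin(a),O[1]+x*np.sin(a)+y*np.cos(a),z)),1))
print('back wall bottom',S(0,144,10),'ring bay top/bot',S(0,136.5,10),S(0,13.5,10),'outer ring top',S(0,-43.5,10),'hinge',S(76,0,92))
for y in(66,70,75,80): print(y,'rim back/front',S(0,y+59,82)[1],S(0,y-59,82)[1])
u0=int(S(0,75,82)[0])
for u in(u0-8,u0,u0+8): print(u,' '.join(map(str,g[:240:1,u])))
E
```

```text
12.95 [435.55927816   1.37177841 215.6478437 ] [-1.79759442e+02 -8.43588977e-03  9.12404692e+01]
back wall bottom (283.0, 54.4) ring bay top/bot (283.0, 62.2) (283.3, 178.8) outer ring top (283.3, 226.6) hinge (367.2, 207.8)
66 rim back/front 61.8 198.1
70 rim back/front 56.6 193.9
75 rim back/front 50.2 188.6
80 rim back/front 43.7 183.3
275 145 146 146 148 147 146 144 144 144 143 142 142 141 141 141 141 141 140 141 141 140 140 141 142 142 142 141 141 142 142 143 143 114 114 114 114 96 82 55 54 55 55 54 54 56 56 56 55 54 54 53 53 111 132 144 144 130 112 69 67 68 68 68 69 76 96 97 98 104 114 130 138 138 138 164 177 177 175 175 175 175 175 175 176 176 176 176 176 176 177 176 176 176 176 177 178 177 177 177 177 178 178 177 177 177 177 177 178 177 178 179 179 179 179 179 178 178 178 179 178 179 178 179 179 179 179 179 179 179 178 178 178 179 180 179 178 178 178 179 179 178 178 178 178 178 179 179 178 177 178 178 179 179 178 178 178 178 178 178 179 179 178 179 179 179 179 179 179 179 178 178 167 159 150 92 92 93 93 92 93 95 97 115 115 131 133 129 127 129 157 180 179 178 177 178 177 178 1
[... 1336 characters left out ...]
73 72 71 73 95 108 115 122 129 131 137 138 139 139 140 158 176 176 176 176 175 175 175 176 176 176 177 177 177 177 175 175 176 177 177 177 177 178 177 178 178 178 178 178 177 178 178 178 177 177 177 178 178 178 178 178 178 178 178 178 178 179 179 179 179 179 179 178 179 179 179 179 179 179 179 178 178 179 180 180 178 178 178 179 179 179 179 179 179 179 179 178 178 178 179 178 178 178 178 178 178 178 179 178 179 178 178 178 178 178 179 177 94 93 96 99 100 101 172 172 142 130 128 128 129 128 127 127 179 179 178 177 177 177 177 177 177 177 177 177 177 177 177 177 177 177 177 177 177 178 177 177 176 176 176 177 177 177 176 177 180 180 94 94 144 176 179 177 179 179 126 125 126 126 125 125 179 182
```

```bash
python3 - <<'E'
from h import *
for f,us in(('w6',(276,283,290)),('w7',(275,283,291))):
    g=cv2.medianBlur(cv2.imread(f'pics/{f}.png',0),3)
    for u in us: print(f,u,[(v,int(g[v-1,u]),int(g[v,u])) for v in range(30,240) if abs(int(g[v,u])-int(g[v-1,u]))>22])
E
```

```text
w6 276 [(52, 145, 118), (57, 95, 57), (66, 54, 114), (72, 131, 77), (75, 83, 132), (82, 101, 70), (94, 137, 178), (172, 150, 91), (178, 92, 123), (184, 130, 180), (208, 181, 91), (210, 91, 180), (229, 178, 127), (234, 126, 177), (238, 179, 124)]
w6 283 [(52, 149, 121), (56, 116, 93), (57, 93, 57), (66, 53, 131), (72, 106, 68), (74, 68, 131), (78, 130, 157), (81, 141, 72), (85, 71, 96), (94, 137, 177), (172, 179, 91), (177, 101, 141), (186, 126, 180), (207, 179, 102), (209, 102, 143), (210, 143, 178), (229, 178, 126), (234, 125, 179), (237, 179, 124)]
w6 290 [(52, 146, 115), (57, 96, 55), (66, 53, 134), (72, 135, 64), (74, 64, 126), (77, 135, 172), (82, 172, 72), (86, 75, 101), (95, 141, 177), (172, 178, 102), (176, 100, 129), (185, 129, 179), (208, 179, 103), (210, 103, 180), (229, 177, 126), (234, 128, 179), (237, 179, 127)]
w7 275 [(32, 142, 113), (38, 82, 54), (52, 52, 110), (58, 111, 68), (74, 138, 164), (174, 150, 92), (189, 129, 156), (190, 156, 179), (224, 178, 122), (227, 110, 178), (231, 178, 128), (238, 125, 180)]
w7 283 [(32, 144, 112), (38, 79, 52), (52, 53, 170), (54, 170, 145), (58, 115, 72), (75, 136, 176), (174, 176, 92), (181, 100, 167), (183, 167, 124), (190, 124, 178), (224, 160, 90), (226, 90, 177), (232, 160, 126), (238, 123, 179)]
w7 291 [(32, 148, 116), (38, 80, 54), (52, 75, 167), (58, 170, 127), (59, 127, 70), (174, 176, 94), (180, 100, 171), (182, 171, 141), (190, 127, 179), (224, 180, 94), (226, 94, 144), (227, 144, 175), (232, 179, 125), (238, 124, 179)]
```

Corrected for the 2 px image offset (seen at the outer ring), the pot now stands at station y≈75, on the ring. Next I'll close the fingers and go to the far side of the gate.

Emit:
servo_tool(
  rows=[
    [-0.1,0.15,0,0,0],
    [-0.19,0.35,0,0,0],
    [-0.29,0.54,0,0,0],
    [-0.375,0.7,0,0,0],
    [-0.375,0.7,0,0,0],
    [-0.375,0.7,0.15,0,0],
    [-0.375,0.7,0.3,0,0],
    [-0.375,0.7,0.5,0,0],
    [-0.375,0.7,0.68,0,0],
    [-0.375,0.7,0.8,0,0],
    [-0.375,0.7,0.85,0,0],
    [-0.375,0.7,0.85,0,0],
    [-0.375,0.7,0.85,0,0],
  ],
)

```text
time_s: 14.08
ee_pos: [578.6, -70.2, 47.6]
ee_rot: [-180.0, -0.0, 91.3]
force: [1.2, 0.3, -0.0]
gripper_width: 0.4
gripper_force: 0.0
```

```bash
python3 - <<'E'
from h import *
s=state(); print(s['time_s'],s['ee_pos'],s['ee_rot'],s['gripper_width'],s['force'])
a=np.radians(1.4);O=np.array([437.8,-3.8]);R=np.array([[np.cos(a),-np.sin(a)],[np.sin(a),np.cos(a)]])
p=R.T@(s['ee_pos'][:2]-O); print(p)
y=np.radians(s['ee_rot'][2]); X=np.array([np.cos(y),np.sin(y)]);Y=np.array([np.sin(y),-np.cos(y)])
for th in list(np.arange(1.9,0,-.1))+[.05,.03,0,-.02]:
    d=np.array([-np.cos(th),-np.sin(th)]);n=np.array([np.sin(th),-np.cos(th)])
    C=np.array([76,0])+85*d+(4.5+13.5*abs(n[0])+16*abs(n[1]))*n; D=R@(C-p); print('%.2f'%th,C.round(),[round(float(D@X)/200,3),round(float(D@Y)/200,3)])
E
```

```text
14.0833 [578.55979983 -70.23865227  47.5758206 ] [-1.79978983e+02 -6.50647022e-04  9.12679546e+01] 0.40755163485113827 [ 1.19378315  0.26957665 -0.04513442]
[139.0945406  -69.85788816]
1.90 [125. -73.] [-0.017, -0.072]
1.80 [116. -78.] [-0.041, -0.115]
1.70 [107. -82.] [-0.06, -0.162]
1.60 [ 97. -84.] [-0.073, -0.211]
1.50 [ 89. -86.] [-0.082, -0.25]
1.40 [ 82. -87.] [-0.088, -0.286]
1.30 [ 74. -88.] [-0.09, -0.324]
1.20 [ 67. -88.] [-0.089, -0.363]
1.10 [ 59. -87.] [-0.084, -0.402]
1.00 [ 51. -85.] [-0.076, -0.442]
0.90 [ 43. -82.] [-0.062, -0.482]
0.80 [ 35. -79.] [-0.045, -0.521]
0.70 [ 27. -74.] [-0.023, -0.559]
0.60 [ 20. -69.] [0.003, -0.595]
0.50 [ 13. -63.] [0.034, -0.629]
0.40 [  7. -56.] [0.069, -0.659]
0.30 [  2. -48.] [0.109, -0.687]
0.20 [ -3. -39.] [0.151, -0.71]
0.10 [ -6. -30.] [0.197, -0.728]
0.05 [ -8. -25.] [0.221, -0.735]
0.03 [ -8. -23.] [0.23, -0.738]
0.00 [ -9. -20.] [0.245, -0.741]
-0.02 [ -9. -19.] [0.252, -0.743]
```

Emit:
servo_tool(
  rows=[
    [-0.02,-0.07,0,0,0],
    [-0.04,-0.115,0,0,0],
    [-0.06,-0.16,0,0,0],
    [-0.073,-0.21,0,0,0],
    [-0.082,-0.25,0,0,0],
    [-0.088,-0.286,0,0,0],
    [-0.09,-0.324,0,0,0],
    [-0.089,-0.363,0,0,0],
    [-0.084,-0.402,0,0,0],
    [-0.076,-0.442,0,0,0],
    [-0.062,-0.482,0,0,0],
    [-0.045,-0.521,0,0,0],
    [-0.023,-0.559,0,0,0],
    [0.003,-0.595,0,0,0],
    [0.034,-0.629,0,0,0],
    [0.069,-0.659,0,0,0],
    [0.109,-0.687,0,0,0],
    [0.13,-0.7,0,0,0],
    [0.15,-0.71,0,0,0],
    [0.15,-0.71,0,0,0],
  ],
)

```text
time_s: 15.75
ee_pos: [435.3, -42.5, 47.5]
ee_rot: [-180.0, -0.0, 91.3]
force: [0.1, 0.1, -0.7]
gripper_width: 0.6
gripper_force: 0.0
```

Emit:
servo_tool(
  rows=[
    [0.015,-0.005,0,0,0],
    [0.03,-0.01,0,0,0],
    [0.045,-0.015,0,0,0],
    [0.055,-0.018,0,0,0],
    [0.06,-0.02,0,0,0],
    [0.06,-0.02,0,0,0],
  ],
)

```text
time_s: 16.25
ee_pos: [432.6, -31.9, 47.7]
ee_rot: [179.9, 0.1, 91.3]
force: [1.8, -4.4, -1.2]
gripper_width: 0.4
gripper_force: 2.1
```

Emit:
servo_tool(
  rows=[
    [0.008,0,0,0,0],
    [0.016,0,0,0,0],
    [0.024,0,0,0,0],
    [0.024,0,0,0,0],
  ],
)

```text
time_s: 16.58
ee_pos: [430.8, -26.1, 47.4]
ee_rot: [-179.9, -0.0, 91.2]
force: [0.5, 0.0, 0.3]
gripper_width: 0.4
gripper_force: 0.0
```

Riding over the strike took about 5 N, and now the force is zero, as if it snapped. I'll push a little further to the hard stop to be sure.

Emit:
servo_tool(
  rows=[
    [0.006,0,0,0,0],
    [0.012,0,0,0,0],
    [0.018,0,0,0,0],
    [0.018,0,0,0,0],
  ],
)

```text
time_s: 16.92
ee_pos: [431.2, -22.8, 47.5]
ee_rot: [-180.0, -0.0, 91.3]
force: [0.5, -0.7, 0.4]
gripper_width: 0.4
gripper_force: 0.0
```

Emit:
servo_tool(
  rows=[
    [0.006,0,0,0,0],
    [0.012,0,0,0,0],
    [0.018,0,0,0,0],
    [0.018,0,0,0,0],
  ],
)

```text
time_s: 17.25
ee_pos: [431.3, -22.3, 47.6]
ee_rot: [-180.0, 0.3, 91.5]
force: [-1.5, -15.6, -0.0]
gripper_width: 0.5
gripper_force: 7.9
```

That is the hard stop (15.6 N at y=-22.3), past the snap point. I'll let go, rise and check with the camera.

Emit:
servo_tool(
  rows=[
    [-0.04,0,0,0,0],
    [-0.12,0,0,0,0],
    [-0.15,0,0,0,0],
    [-0.15,0,-0.15,0,0],
    [-0.15,0,-0.35,0,0],
    [-0.12,0,-0.55,0,0],
    [-0.05,0.02,-0.75,0,0],
    [0.05,0.02,-0.95,0,0],
    [0.12,0.02,-0.99,0,0],
    [0.12,0.02,-0.99,0,0],
    [0.12,0.02,-0.99,0,0],
    [0.12,0.02,-0.99,0,0],
  ],
)

```text
time_s: 18.25
ee_pos: [433.8, 4.4, 244.2]
ee_rot: [-179.8, 0.0, 91.3]
force: [-0.7, -0.2, 0.6]
gripper_width: 0.1
gripper_force: 0.0
```

```bash
python3 - <<'E'
from h import *
s=state(); print(s['time_s'],s['ee_pos'],s['ee_rot'],s['force'])
c=vision.camera_info('wrist'); w=vision.grab_frame('wrist')[:,:,::-1].copy(); cv2.imwrite('pics/w8.png',w)
g=cv2.medianBlur(cv2.cvtColor(w,cv2.COLOR_BGR2GRAY),3)
a=np.radians(1.4);O=np.array([437.8,-3.8])
S=lambda x,y,z: tuple(float(t) for t in np.round(proj(c,(O[0]+x*np.cos(a)-y*np.sin(a),O[1]+x*np.sin(a)+y*np.cos(a),z)),1))
print('rim 75 back/front',S(0,134,82),S(0,16,82))
for x in(55,30,5,-25,-45): 
    u=int(round(S(x,0,85)[0])); print(x,u,'gate band pred',S(x,4.5,85)[1],S(x,-4.5,85)[1],'case',S(x,10.5,85)[1],S(x,-10.5,85)[1],[(v,int(g[v-1,u]),int(g[v,u])) for v in range(150,235) if abs(int(g[v,u])-int(g[v-1,u]))>20])
u=int(S(0,75,82)[0]); print([(v,int(g[v-1,u]),int(g[v,u])) for v in range(20,200) if abs(int(g[v,u])-int(g[v-1,u]))>22])
E
```

```text
18.25 [433.76114698   4.36209106 244.16270335] [-1.79838289e+02  1.68195451e-02  9.12812897e+01] [-0.67640722 -0.21764039  0.55670337]
rim 75 back/front (284.9, 60.2) (284.9, 186.2)
55 339 gate band pred 197.8 206.4 case 191.9 212.1 [(182, 73, 106), (186, 126, 56), (188, 56, 80), (195, 58, 83), (196, 83, 115), (203, 116, 82), (206, 72, 105), (207, 105, 136), (224, 157, 120), (225, 120, 99)]
30 314 gate band pred 197.8 206.5 case 192.0 212.1 [(159, 180, 153), (160, 153, 101), (172, 120, 161), (186, 179, 116), (187, 116, 82), (196, 83, 123), (201, 142, 120), (207, 123, 175), (228, 176, 152), (229, 152, 85), (232, 102, 123)]
5 290 gate band pred 197.9 206.5 case 192.1 212.2 [(173, 172, 98), (178, 102, 135), (181, 152, 126), (187, 121, 79), (196, 78, 121), (201, 145, 119), (207, 123, 175), (220, 166, 89), (222, 89, 179), (225, 179, 81), (226, 81, 51)]
-25 260 gate band pred 198.0 206.6 case 192.1 212.3 [(167, 165, 106), (174, 84, 130), (183, 122, 70), (196, 74, 119), (207, 124, 148), (208, 148, 175), (225, 176, 121), (226, 121, 70), (228, 70, 108)]
-45 241 gate band pred 198.0 206.6 case 192.2 212.3 [(158, 94, 124), (159, 124, 145), (160, 145, 168), (166, 157, 127), (168, 127, 154), (169, 154, 177), (182, 178, 66), (187, 60, 82), (196, 78, 117), (204, 107, 85), (206, 85, 124), (207, 124, 177), (230, 175, 120)]
[(43, 147, 110), (49, 80, 55), (60, 55, 127), (62, 137, 164), (64, 164, 141), (67, 123, 71), (82, 136, 175), (172, 178, 149), (173, 149, 89), (179, 97, 150), (181, 150, 121), (187, 120, 80), (196, 77, 120)]
```

Gate edge sits at v=196 along its whole length, parallel to the mouth, so its angle is ≈0. Pot rim mid-point matches y=75. I'm handing in.

```bash
python3 -c "
from workcell import job_done
print(job_done())"
```

```text
the job is handed in; nothing more can be done
None
```

I handed the job in at about 18 s. The pot stands on the bay ring within about 1–2 mm, and the gate was pushed over the strike to its hard stop, where it measures shut. I inferred the latch from the force dropping to zero after the strike, without seeing the tongue. The arm is clear, and I did not touch the weight, tape or stapler.

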